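Set the sample stage to its pointer with the screw slack taken up

TASK

Set the sample stage to its pointer without backlash: take the upright grip of the crank and wind it anticlockwise (seen from above) until you feel the carriage come firmly up against the pin of the stop collar, but do not shove the collar along. Then wind clockwise until the carriage's index line stands opposite the pointer's tip, finishing on a clockwise turn so that the crank's slack stays taken up on that side; let go, and leave the pointer and the glassware alone.

Things in the scene. Friction and masses are not known exactly. Their poses are not given: they have to be found in the camera images.
- stage: The aluminium stage as a whole, 300 x 100 mm, fixed, about square to the robot (turned up to 15 degrees). Origin on the worktop near its middle; y runs along the slide, forward, away from the grey crank box towards the far end; x across it, away from the robot. Clockwise cranking (from above) drives the carriage along +y, 50 mm a turn once the slack is taken up; anticlockwise brings it back.
- crank_axis (a point): Point on the vertical axis about which the crank turns, at half the height of the crank's grip; at y = -122 mm of the stage. It does not move in the run. The top of the grey crank box (80 x 70 mm) is 36 mm below it.
- grip_mid (a point): Centre, half-way up, of the crank's upright black grip: a round pin 15 mm across, 40 mm tall, that spins freely on the crank arm 42 mm from the crank axis. The arm begins 20 mm below this point. Force to turn it: about 0.5 N within the slack, 3 N to drive the carriage, rising steeply once the carriage is against the collar's pin; at about 12 N the collar slips.
- crank (a joint): Slack of the crank arm between the two upright dogs of the steel disc below it, in rad: 0 = the arm bears on the dog that drives the carriage back (anticlockwise), 0.7 = it bears on the dog that drives it forward (clockwise). In between the crank turns and the carriage stands still; this is the backlash.
- carriage: Aluminium carriage 90 x 60 x 26 mm that slides along the stage's y and carries a white sample can 55 mm wide. Origin at the middle of its underside (16 mm above the worktop), level along y with the dark index line engraved across the front of its top and down its front face; axes as the stage's.
- pointer: Small steel pointer block 20 mm wide clamped on the rail along the front of the stage. Origin 22 mm above the worktop, level along y with its tapered tip, which points at the carriage's front face; axes as the stage's. It is clamped at a different place each time.
- collar: Steel stop collar, 26 mm across, 12 mm long, on the screw between crank box and carriage, held by friction only, at a different place each time. Origin on the screw's axis at its end nearer the crank, 26 mm above the worktop. From a lug on its +x side a 7 mm adjusting pin, set each time anew, stands out 1 to 9 mm towards the carriage and meets the carriage's end face: find it by feel.
- beaker: Loose glass beaker, 56 mm wide and 70 mm tall, right of the stage. Origin under its centre. To be left alone.
- bottle: Loose brown reagent bottle with black cap, 60 mm wide and 118 mm tall, left of the stage. Origin under its centre. To be left alone.
- flask: Loose conical flask, 64 mm wide and 104 mm tall, behind the stage. Origin under its centre. To be left alone.

How it is judged:
By the outcome, as a careful person would: the job done as asked, in the order asked, and still so for the second after the job is handed in, with the robot touching nothing.
It also fails if it takes over 72 s, if anything falls off the work surface, if the arm or the gripper's body presses on something with over 40 N, if the wrist force passes 120 N, or if a joint passes its speed limit or range.

ROBOT

A 7-joint arm with a two-finger parallel gripper is mounted at the origin on a cart in front of the work surface, level with it; the furniture and walls round the work are solid. World frame = base frame: x ahead of the robot, y to its left, z up, the work surface at z = 0. Lengths are in mm, angles in rad, forces in N, time in s.
With the tool pointing down it reaches from about 425 to 875 mm from the base axis. Payload 4.7 kg.
Tool frame: the origin (TCP) lies at the very end of the fingers, on their centre line; the grasp point (between the pads) lies 19 mm behind it; y points along the fingers, x is the direction in which the jaws open and shut, and the axes are right-handed (so a half turn about y gives the same grasp; the last joint's range is limited). The gripper opens to 87 mm and grips with 3 to 60 N. Pads are 19 mm wide; open, the fingers measure 117 mm over their backs; the gripper's body (75 mm by 190 mm) begins 51 mm behind the grasp point.
Start: joints at [-1.093, 0.321, -0.07, 1.45, 0.023, 1.371, -0.057], TCP at [290.808, 581.342, 196.887] pointing down, gripper open.
Joint ranges: [-2.86, 2.86], [-0.3, 2.09], [-1.38, 1.24], [0.06, 2.45], [-1.56, 4.7], [0.09, 2.05], [-2.69, 2.69]. Speed limits (rad/s): [2.57, 2.57, 3.14, 3.14, 3.14, 3.14, 3.14].

INTERFACE

Orientations are given as a unit quaternion [x, y, z, w].
In Python, from station import arm gives the robot as it stands.
- The arm moves only by the tool arm_command, never from a script. Its argument "rows" is a list of rows, each a list of 5 numbers: the shift along the tool's x, y, z in mm, then the turn about the tool's y in rad, then the finger opening in mm, from 0 to 87. In form: [[tx, ty, tz, yaw, fingers], ...]. A call has exactly 5 rows; each row shifts and turns the pose as measured when the row begins, along the tool's axes as they then stand; what a row does not reach is not made up. A row lasts 1/8 s, in which the tool goes at most 62.5 mm and 10.7 degrees, less where a joint would pass 70% of its speed; a pose out of reach is approached as far as the arm can. A call with a gripper value outside its range is refused whole. The fingers move at their own pace and stop on an object; "grip_force" is the grip in N (left out, the last holds). Time passes only in rows, so rows that do not move let the fingers close, or fill a call up. It gives the time, the measured TCP pose, the force and the opening at its end, in the units of the state.
- arm.get_obs(): the state, without advancing time (a new reading comes with each control period).
- arm.read_camera(name): name is "scene" or "top"; returns the picture (420x560x3 uint8, blue, green, red); there is no depth.
- arm.calibration(name): a dict with "fovy" (degrees; the focal length in pixels is half the picture's height over the tangent of half this angle, whatever the lens; pixels are square), "cx", "cy" (the principal point, pixels), "R" (3x3) and "t" (3): a world point X has camera coordinates R X + t. Camera axes: x right, y down, z forward; pixel columns grow to the right and rows downward; lengths in mm; the calibration is good to about 2 mm. A picture is of the moment at which its call begins. calibration takes no time and is no camera call.
- arm.sign_off(): hands the job in, once; it reports no verdict.
The state is a dict: "time": time; "q": joint angles; "dq": joint speeds; "joint_torque": joint torques, N m; "eef_pos": TCP position; "tool_rot": TCP orientation; "force": force on the tool from outside, world axes, zero at the start; "ft_torque": the same for the moment, N m; "width": finger opening in mm.
Only numpy, scipy, OpenCV 4.12 (cv2) and the standard library are available. Lean on these libraries where they do the work, as an engineer would, in place of code of your own. Each camera call takes 0.05 s, during which the arm holds its last target. There are 200 camera calls.

## Working session

There is one attempt and no reset: what is moved stays moved. The work goes in short steps, Python scripts to look and compute and a tool call to move; the robot and the scene stay as the last step left them, time stands still between calls to the robot, and variables do not carry over. Pictures are saved under pics/ and viewed, about 8 in all and at most 12, crops included, and the job is handed in when it is done.

Besides the shell and the picture viewer there is one more tool, called after "Call:" as name(argument=value, ...) on one line, values as JSON. arm_command: Moves the arm, as the interface text tells. Its arguments: {"type":"object","properties":{"rows":{"type":"array","items":{"type":"array","items":{"type":"number"}}},"grip_force":{"type":"number"}},"required":["rows"]}

```bash
mkdir -p pics; ls; cat > h.py <<'E'
import numpy as np, cv2
from station import arm
def cal(n):
    c=arm.calibration(n); return 210/np.tan(np.radians(c['fovy'])/2),c['cx'],c['cy'],np.array(c['R']),np.array(c['t'])
def ray(n,u,v,z):
    f,cx,cy,R,t=cal(n); d=R.T@np.array([(u-cx)/f,(v-cy)/f,1]); o=-R.T@t
    return o+d*(z-o[2])/d[2]
def proj(n,X):
    f,cx,cy,R,t=cal(n); p=R@np.array(X,float)+t; return f*p[0]/p[2]+cx, f*p[1]/p[2]+cy
E
python3 - <<'E'
from h import *
for n in('top','scene'):
    im=arm.read_camera(n); cv2.imwrite(f'pics/{n}0.png',im)
    print(n,cal(n))
a=cv2.imread('pics/top0.png'); cv2.imwrite('pics/top0b.png',cv2.resize(a,(800,600)))
a=cv2.imread('pics/scene0.png'); cv2.imwrite('pics/scene0b.png',cv2.resize(a,(800,600)))
o=arm.get_obs(); print(o)
E
```

```text
pics
top (np.float64(421.223479979617), 282.2478320460096, 211.90245367673046, array([[ 0.02857092, -0.99946526,  0.01590301],
       [-0.9958867 , -0.02982995, -0.08555613],
       [ 0.08598477, -0.01339318, -0.99620643]]), array([ -20.4559503,  592.2227956, 1287.7129529]))
scene (np.float64(507.2487199547298), 275.32383594656204, 208.54015380849845, array([[ 0.66135553, -0.7498489 ,  0.01831654],
       [-0.39819582, -0.37168778, -0.83862285],
       [ 0.63564845,  0.54733429, -0.54440447]]), array([-403.70426799,  311.16853211, 1345.23458841]))
{'time': 0.1, 'q': array([-1.09292702,  0.32171329, -0.07010649,  1.45150737,  0.02261958,
        1.37080301, -0.05689679]), 'dq': array([ 0.00106419, -0.00136673, -0.00120544, -0.00240853, -0.00073666,
        0.00029947, -0.00020054]), 'joint_torque': array([ 3.16111773e-04, -4.92575490e+01, -4.05673133e-01, -3.13402247e+01,
       -6.41809311e-02,  3.93884350e-02,  6.14001897e-05]), 'eef_pos': array([290.56779866, 580.86007902, 195.91711387]), 'tool_rot': array([ 0.60184939,  0.37125363, -0.37220183, -0.60117705]), 'force': array([ 0.10449352, -0.43364266,  0.04996719]), 'ft_torque': array([ 0.00530098,  0.02156512, -0.02241691]), 'width': 86.7770977595265}
```

View pics/top0b.png

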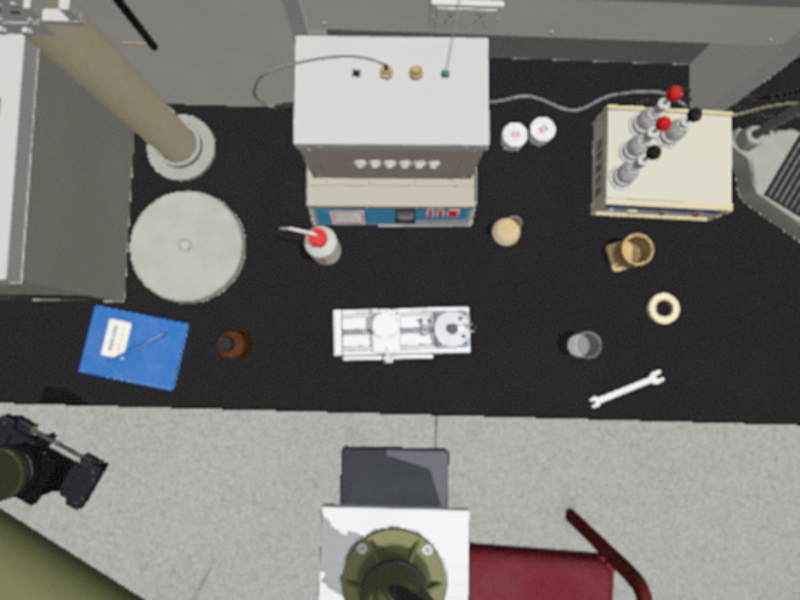

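View pics/scene0b.png

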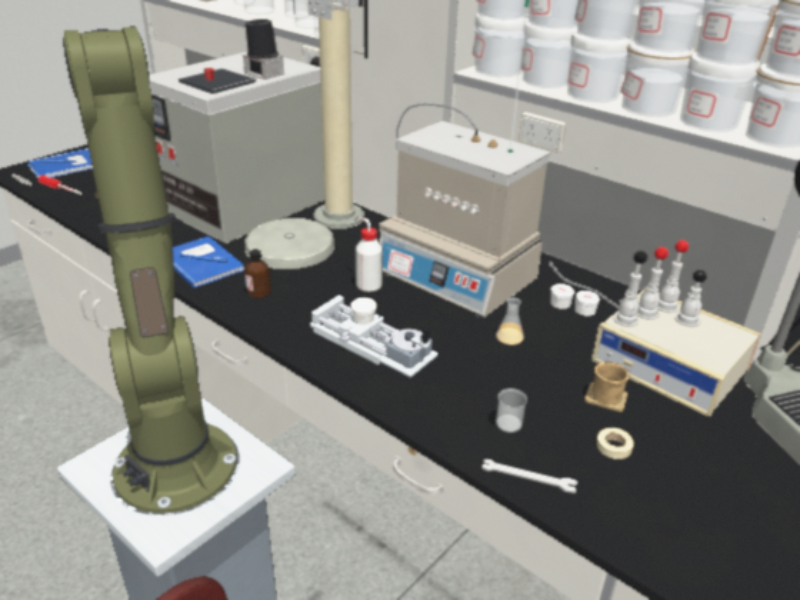

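The top view shows the stage at about (333–471, 307–360) in the 800-px picture, with the crank box at its right end. The bottle is to its left, the beaker to its right and the flask behind. I'll zoom in.

```bash
python3 - <<'E'
import cv2,numpy as np
a=cv2.imread('pics/top0.png')[208:260,225:340]; a=cv2.resize(a,None,fx=7,fy=7,interpolation=cv2.INTER_CUBIC)
b=cv2.imread('pics/scene0.png')[200:265,210:310]; b=cv2.resize(b,None,fx=8,fy=8,interpolation=cv2.INTER_CUBIC)
cv2.imwrite('pics/z.png',a); cv2.imwrite('pics/z2.png',b)
E
```

```text
(no output)
```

View pics/z.png

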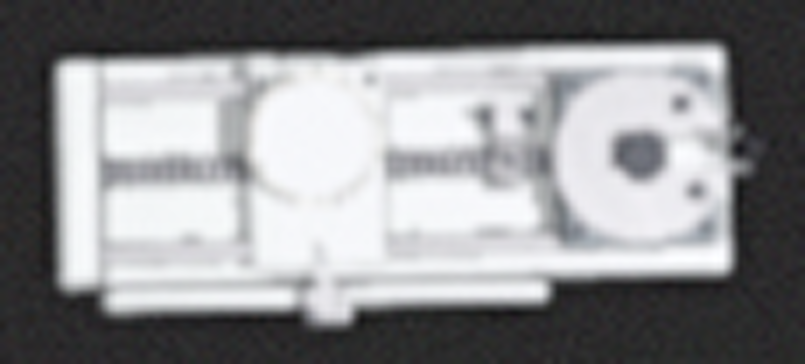

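View pics/z2.png

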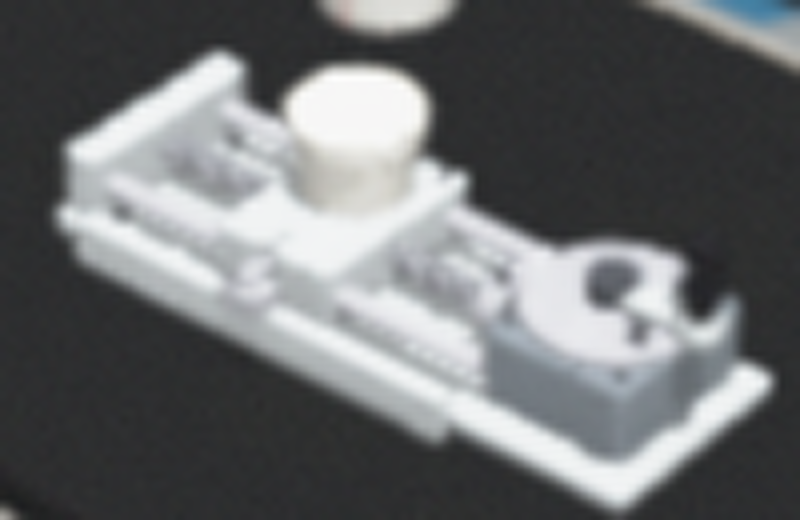

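```bash
python3 - <<'E'
from h import *
for n,(y0,y1,x0,x1) in {'top':(208,260,225,340),'scene':(200,265,210,310)}.items():
    m=np.mean([arm.read_camera(n).astype(float) for _ in range(6)],0); np.save(f'pics/{n}_avg0.npy',m)
    print(n,'cam',-cal(n)[3].T@cal(n)[4])
    if n=='top':
        g=m.mean(2); mask=(g>110).astype(np.uint8); 
        k,lab,st,c=cv2.connectedComponentsWithStats(mask); l=lab[232,255]; print(st[l])
        cn,_=cv2.findContours((lab==l).astype(np.uint8),0,1); print(cv2.minAreaRect(cn[0]))
    crop=m[y0:y1,x0:x1]; e=255*(np.clip(crop,0,255)/255)**0.45 if n=='scene' else crop
    if n=='top': # grip region enhance
        e=255*(np.clip(m[215:245,305:345],0,255)/255)**0.45
        cv2.imwrite('pics/e_top.png',cv2.resize(e.astype(np.uint8),None,fx=14,fy=14,interpolation=cv2.INTER_NEAREST))
    else:
        e=255*(np.clip(m[220:260,270:310],0,255)/255)**0.45
        cv2.imwrite('pics/e_sc.png',cv2.resize(e.astype(np.uint8),None,fx=14,fy=14,interpolation=cv2.INTER_NEAREST))
a=cv2.imread('pics/e_top.png');b=cv2.imread('pics/e_sc.png')
w=np.zeros((560,1140,3),np.uint8); w[:a.shape[0],:560]=a[:560]; w[:560,570:1130]=b
cv2.imwrite('pics/e.png',cv2.resize(w,None,fx=.7,fy=.7,interpolation=cv2.INTER_AREA))
# hub
f=lambda n,u,v:(ray(n,u,v,0),ray(n,u,v,100))
A=f('top',225+638/7,208+155/7);B=f('scene',210+612/8,200+280/8)
d1=A[1]-A[0];d2=B[1]-B[0]
s=np.linalg.lstsq(np.c_[d1,-d2],B[0]-A[0],rcond=None)[0]; print('hub',A[0]+s[0]*d1,B[0]+s[1]*d2)
for p in [(55,60),(725,45),(732,272),(65,290)]: print(p,ray('top',225+p[0]/7,208+p[1]/7,12))
E
```

```text
top cam [ 479.64755133   14.46753968 1333.82152157]
[ 233  214   99   41 3477]
((281.86199951171875, 234.11888122558594), (39.29478073120117, 98.40355682373047), 88.53119659423828)
scene cam [-464.19822332 -923.35267473 1000.69922392]
hub [ 537.07667317 -106.48584867   63.83964847] [ 538.85547888 -108.37585013   64.10009103]
(55, 60) [574.37750657 151.36903848  12.        ]
(725, 45) [ 590.1184251  -149.58556665   12.        ]
(732, 272) [ 488.29534957 -154.67540895   12.        ]
(65, 290) [471.77376734 142.95400779  12.        ]
```

View pics/e.png

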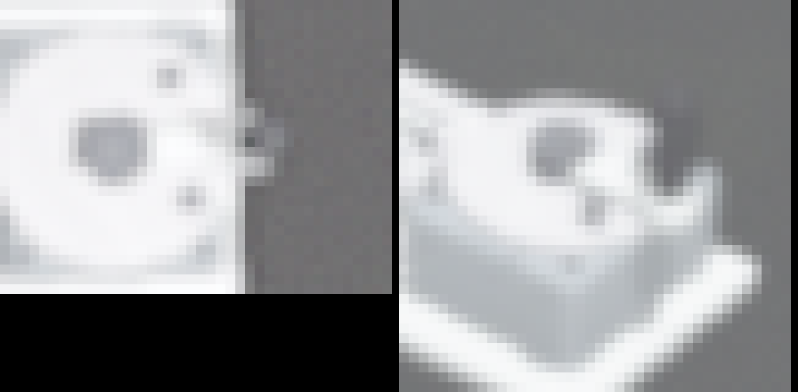

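```bash
python3 - <<'E'
from h import *
ax=np.array([537.5,-107.5])
for B in (44,48,52):
  for th in (-100,-90,-80):
    g=ax+42*np.array([np.cos(np.radians(th)),np.sin(np.radians(th))])
    print(B,th,*[np.round(proj(n,[*g,B+h]),1) for n in('top','scene') for h in (16,56)])
  print('hub',*[np.round(proj(n,[*ax,B+16]),1) for n in('top','scene')])
for n in('top','scene'):
  m=np.load(f'pics/{n}_avg0.npy').mean(2)
  print((m[224:235,326:338] if n=='top' else m[228:244,290:306]).astype(int))
E
```

```text
44 -100 [329.9 232.9] [331.7 232.4] [294.6 242.5] [295.1 232. ]
44 -90 [330.2 230.5] [332.  229.9] [296.3 241.6] [296.8 231.1]
44 -80 [330.  228.1] [331.8 227.4] [297.6 240.5] [298.2 230. ]
hub [316.4 230.1] [286.  236.1]
48 -100 [330.1 232.8] [331.9 232.3] [294.7 241.5] [295.2 230.9]
48 -90 [330.4 230.4] [332.1 229.8] [296.3 240.5] [296.9 230. ]
48 -80 [330.2 228. ] [332.  227.3] [297.7 239.4] [298.2 228.9]
hub [316.5 230. ] [286.  235.1]
52 -100 [330.3 232.8] [332.1 232.3] [294.7 240.4] [295.2 229.9]
52 -90 [330.5 230.4] [332.3 229.8] [296.4 239.5] [296.9 228.9]
52 -80 [330.4 227.9] [332.2 227.3] [297.7 238.4] [298.3 227.8]
hub [316.6 230. ] [286.  234.1]
[[235 222 181  96  33  38  39  39  43  41  40  42]
 [234 223 178  96  58  45  38  41  41  42  42  43]
 [207 203 176 118  98  62  39  41  38  41  41  41]
 [175 177 168 120  93  61  50  49  43  42  42  41]
 [171 170 159  98  51  51  62  60  45  42  41  42]
 [196 184 159  86  31  47  64  63  46  39  43  41]
 [227 214 179 121  78  70  62  51  41  40  40  41]
 [230 223 201 169 137 118  83  46  37  39  42  41]
 [231 229 214 166 126 110 
[... 500 characters left out ...]
  40  41  45  46  47  46  46]
 [191 224 228 219 181 117  60  39  39  39  41  46  46  47  46  46]
 [204 228 231 214 151  86  47  38  39  39  43  46  46  46  46  46]
 [232 238 236 211 140  78  45  39  40  45  60  67  54  46  46  47]
 [238 240 236 208 153  96  51  38  42  64  98 111  77  48  46  46]
 [225 236 236 223 171 112  63  41  54  97 140 143  95  54  46  45]
 [176 203 219 220 184 150  99  68  95 147 180 149  92  54  46  46]
 [135 167 189 193 188 191 162 149 170 197 191 142  85  53  46  46]
 [134 186 207 189 179 191 207 218 222 216 177 128  79  51  46  46]
 [152 205 223 215 189 177 194 209 210 191 152 116  74  49  45  45]
 [196 218 224 217 189 159 154 163 163 150 133 112  72  48  46  46]]
```

Grip: about (545, -149), from z 64 to 104; crank axis about (537.5, -107.5). Next I work out the approach in tool axes.

```bash
cat >> h.py <<'E'
from scipy.spatial.transform import Rotation as Ro
def state():
    o=arm.get_obs(); R=Ro.from_quat(o['tool_rot']).as_matrix(); return o,R
def to(X):
    o,R=state(); return R.T@(np.array(X,float)-o['eef_pos'])
E
python3 - <<'E'
from h import *
o,R=state(); print(R.round(3)); print(to([545,-149,200]).round(1))
E
```

```text
[[ 0.447  0.    -0.894]
 [ 0.894  0.     0.447]
 [ 0.    -1.    -0.   ]]
[-539.6   -3.1 -554. ]
```

```bash
cat >> h.py <<'E'
def plan(X,yaw,n,nyaw,w=87):
    """rows (rounded) to reach X with total yaw spread on first nyaw rows"""
    o,R=state(); d=(np.array(X,float)-o['eef_pos'])/n; out=[]; a=0
    for i in range(n):
        y=yaw/nyaw if i<nyaw else 0
        Ri=R@Ro.from_euler('y',a).as_matrix(); s=Ri.T@d; a+=y
        out.append([*[round(float(v),1) for v in s],round(y,3),w])
    return out
E
python3 - <<'E'
from h import *
for r in plan([545,-149,200],1.05,15,7): print(r)
E
```

```text
[-36.0, -0.2, -36.9, 0.15, 87]
[-30.0, -0.2, -41.9, 0.15, 87]
[-23.4, -0.2, -45.9, 0.15, 87]
[-16.3, -0.2, -48.9, 0.15, 87]
[-8.8, -0.2, -50.8, 0.15, 87]
[-1.1, -0.2, -51.5, 0.15, 87]
[6.6, -0.2, -51.1, 0.15, 87]
[14.1, -0.2, -49.6, 0, 87]
[14.1, -0.2, -49.6, 0, 87]
[14.1, -0.2, -49.6, 0, 87]
[14.1, -0.2, -49.6, 0, 87]
[14.1, -0.2, -49.6, 0, 87]
[14.1, -0.2, -49.6, 0, 87]
[14.1, -0.2, -49.6, 0, 87]
[14.1, -0.2, -49.6, 0, 87]
```

Call:
arm_command(rows=[[-36,0,-37,0.15,87],[-30,0,-42,0.15,87],[-23,0,-46,0.15,87],[-16,0,-49,0.15,87],[-9,0,-51,0.15,87]], grip_force=15)

```text
time: 1.32
eef_pos: [374.1, 334.9, 195.9]
tool_rot: [-0.696, -0.12, 0.12, 0.698]
force: [1.2, -0.1, 0.5]
width: 86.8
```

Call:
arm_command(rows=[[-1,0,-51,0.15,87],[7,0,-51,0.15,87],[14,0,-50,0,87],[14,0,-50,0,87],[14,0,-50,0,87]])

```text
time: 1.95
eef_pos: [455.6, 80.8, 196.7]
tool_rot: [-0.705, -0.012, 0.009, 0.709]
force: [1.3, 0.7, 0.4]
width: 87.2
```

```bash
python3 - <<'E'
from h import *
o,R=state(); print(o['time'],o['eef_pos'],R[:,0])
a=np.arctan2(R[1,0],R[0,0])
for r in plan([545,-149,200],a-0.05,8,5): print(r)
E
```

```text
1.95 [455.56111442  80.8162045  196.73160266] [0.99953739 0.03014945 0.00400295]
[10.3, -0.5, -29.0, np.float64(-0.004), 87]
[10.2, -0.5, -29.1, np.float64(-0.004), 87]
[10.1, -0.5, -29.1, np.float64(-0.004), 87]
[10.0, -0.5, -29.2, np.float64(-0.004), 87]
[9.8, -0.5, -29.2, np.float64(-0.004), 87]
[9.7, -0.5, -29.2, 0, 87]
[9.7, -0.5, -29.2, 0, 87]
[9.7, -0.5, -29.2, 0, 87]
```

Call:
arm_command(rows=[[16,0,-46,0,87],[16,0,-46,0,87],[16,0,-46,0,87],[16,0,-46,0,87],[16,0,-46,0,87]])

```text
time: 2.58
eef_pos: [545.0, -154.3, 197.7]
tool_rot: [-0.704, -0.014, 0.007, 0.71]
force: [0.6, -0.4, 0.4]
width: 86.9
```

```bash
python3 - <<'E'
from h import *
o,R=state(); print(o['time'],o['eef_pos'],R[:,0],o['force'],o['q']); print(to([545,-149,72]))
im=arm.read_camera('scene'); cv2.imwrite('pics/s1.png',cv2.resize(im[170:270,230:360],None,fx=6,fy=6,interpolation=cv2.INTER_CUBIC))
E
```

```text
2.575 [ 545.01507393 -154.28481518  197.69527552] [0.99947011 0.03092658 0.0101512 ] [ 0.62568059 -0.35229767  0.39798629] [-0.38992858  0.15379087  0.69922082  1.69150031 -0.11402688  1.32687857
  0.36138439]
[ -1.12758303 125.73299119   4.14430588]
```

View pics/s1.png

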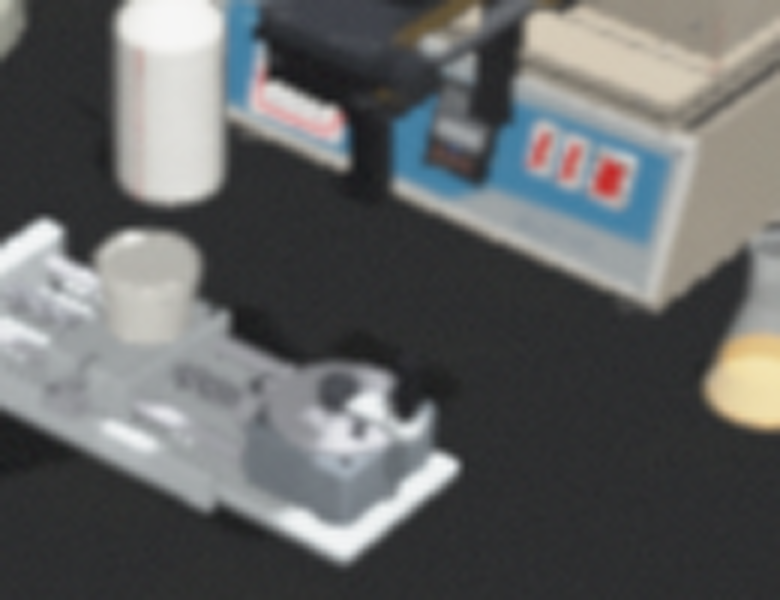

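The grip stands clear below the open jaws. I descend and check the force before closing.

Call:
arm_command(rows=[[0,30,2,0,87],[0,30,1,0,87],[0,30,1,0,87],[0,20,0,0,87],[0,10,0,0,87]])

```text
time: 3.25
eef_pos: [548.5, -161.2, 76.1]
tool_rot: [-0.707, -0.012, 0.001, 0.707]
force: [-0.2, 0.0, 0.3]
width: 86.9
```

```bash
python3 - <<'E'
from h import *
o,R=state(); print(o['time'],o['eef_pos'],o['force']); print(to([545,-149,73]))
E
```

```text
3.25 [ 548.52315118 -161.18189472   76.07511753] [-0.23766407  0.04440868  0.25653163]
[-3.34608209  3.02700016 12.24371291]
```

Call:
arm_command(rows=[[-2,2,8,0,87],[-1,0,4,0,60],[0,0,0,0,10],[0,0,0,0,5],[0,0,0,0,5]], grip_force=12)

```text
time: 3.88
eef_pos: [546.8, -147.9, 76.4]
tool_rot: [-0.707, -0.014, 0.0, 0.707]
force: [0.6, -0.1, -1.0]
width: 55.1
```

Call:
arm_command(rows=[[0,0,0,0,5],[0,0,0,0,5],[0,0,0,0,5],[0,0,0,0,5],[0,0,0,0,5]])

```text
time: 4.5
eef_pos: [546.6, -148.4, 76.3]
tool_rot: [-0.707, -0.013, -0.0, 0.707]
force: [1.0, -0.7, -0.4]
width: 12.3
```

```bash
python3 - <<'E'
from h import *
o,R=state(); print(o['time'],o['eef_pos'],o['force'],o['width'],R)
E
```

```text
4.5 [ 546.60209583 -148.42065361   76.2988024 ] [ 1.01785297 -0.68497987 -0.37238562] 12.329868628164453 [[ 9.99649658e-01  1.89306509e-02 -1.84984191e-02]
 [ 1.84889223e-02  6.76572819e-04  9.99828836e-01]
 [ 1.89399261e-02 -9.99820570e-01  3.26328454e-04]]
```

Call:
arm_command(rows=[[0,0,0,0,5],[0,0,0,0,5],[0,0,0,0,5],[0,0,0,0,5],[0,0,0,0,5]])

```text
time: 5.12
eef_pos: [546.6, -148.4, 76.3]
tool_rot: [-0.707, -0.013, -0.0, 0.707]
force: [-0.9, -0.9, 0.6]
width: 12.5
```

```bash
python3 - <<'E'
from h import *
o,R=state(); print(o['time'],o['eef_pos'],o['force'],o['width'])
im=arm.read_camera('scene'); t=arm.read_camera('top')
g=lambda a:(255*(a/255.)**.6).astype(np.uint8)
a=cv2.resize(g(im[195:265,260:330]),None,fx=7,fy=7,interpolation=cv2.INTER_CUBIC);b=cv2.resize(g(t[205:260,300:355]),(490,490),interpolation=cv2.INTER_CUBIC)
cv2.imwrite('pics/s2.png',cv2.resize(np.hstack([a,b]),(800,400)))
E
```

```text
5.125 [ 546.63976105 -148.41673648   76.28443855] [-0.86832896 -0.87834465  0.63586599] 12.52121987026966
```

View pics/s2.png

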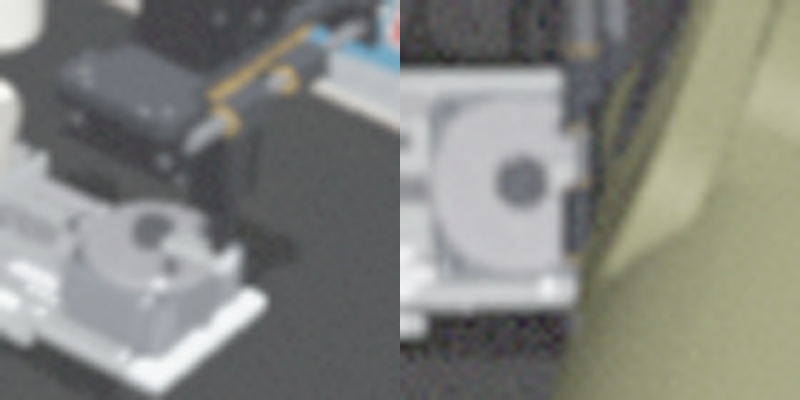

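```bash
cat >> h.py <<'E'
import json,os
def log():
    o,R=state(); L=json.load(open('log.json')) if os.path.exists('log.json') else []
    L.append([float(v) for v in (*o['eef_pos'][:2],*o['force'],o['time'])]); json.dump(L,open('log.json','w')); return np.array(L)
def arc(ax,dth,n=5,r=42,z=76.3):
    o,R=state(); p=o['eef_pos']; v=p[:2]-ax; th=np.arctan2(v[1],v[0])
    t=np.array([-np.sin(th),np.cos(th)])
    print('t%.2f th %.3f r %.2f z %.1f w %.1f Ftan %.2f Frad %.2f Fz %.1f'%(o['time'],th,np.hypot(*v),p[2],o['width'],o['force'][:2]@t,o['force'][:2]@v/np.hypot(*v),o['force'][2]))
    rows=[]; cur=p.copy()
    for i in range(n):
        th2=th+dth*(i+1); nx=np.array([*(ax+r*np.array([np.cos(th2),np.sin(th2)])),z])
        s=R.T@(nx-cur); cur=nx; rows.append([round(float(x),1) for x in s])
    print(rows)
E
python3 - <<'E'
from h import *
log(); arc(np.array([539.5,-107.5]),0.1)
E
```

```text
t5.22 th -1.398 r 41.53 z 76.3 w 12.2 Ftan -0.16 Frad -0.07 Fz 0.7
[[4.2, 0.0, 0.4], [4.0, 0.1, 1.3], [3.9, 0.1, 1.6], [3.7, 0.1, 2.0], [3.5, 0.1, 2.4]]
```

Call:
arm_command(rows=[[4.2,0,0.7,0,5],[4,0,1.2,0,5],[3.9,0,1.6,0,5],[3.7,0,2,0,5],[3.5,0,2.4,0,5]])

```text
time: 5.85
eef_pos: [565.2, -140.3, 76.2]
tool_rot: [-0.707, -0.012, 0.001, 0.707]
force: [-3.2, -1.4, 0.8]
width: 12.1
```

```bash
python3 - <<'E'
from h import *
print(log()[-1]); arc(np.array([539.5,-107.5]),0.12)
E
```

```text
[ 565.23358234 -140.29679787   -3.18536377   -1.38004169    0.79596428
    5.85      ]
t5.85 th -0.905 r 41.69 z 76.2 w 12.1 Ftan -3.36 Frad -0.88 Fz 0.8
[[4.0, -0.1, 3.0], [3.4, 0.1, 3.7], [2.9, 0.0, 4.1], [2.4, 0.0, 4.4], [1.9, 0.0, 4.7]]
```

Call:
arm_command(rows=[[4,0,3,0,5],[3.4,0,3.7,0,5],[2.9,0,4.1,0,5],[2.4,0,4.4,0,5],[1.9,0,4.7,0,5]])

```text
time: 6.48
eef_pos: [579.3, -120.6, 76.2]
tool_rot: [0.708, 0.011, -0.001, -0.706]
force: [-2.9, -2.3, 0.2]
width: 12.0
```

```bash
python3 - <<'E'
from h import *
log(); arc(np.array([539.5,-107.5]),0.15)
E
```

```text
t6.47 th -0.318 r 41.93 z 76.2 w 12.0 Ftan -3.06 Frad -2.02 Fz 0.2
[[1.7, -0.1, 6.1], [0.7, -0.0, 6.3], [-0.3, -0.0, 6.3], [-1.2, -0.0, 6.2], [-2.1, -0.0, 5.9]]
```

Call:
arm_command(rows=[[1.7,0,6.1,0,5],[0.7,0,6.3,0,5],[-0.3,0,6.3,0,5],[-1.2,0,6.2,0,5],[-2.1,0,5.9,0,5]])

```text
time: 7.1
eef_pos: [577.9, -89.6, 76.2]
tool_rot: [0.709, 0.011, -0.001, -0.706]
force: [-3.0, -5.1, -0.2]
width: 12.0
```

```bash
python3 - <<'E'
from h import *
log(); arc(np.array([539.5,-107.5]),0.15)
E
```

```text
t7.10 th 0.437 r 42.38 z 76.2 w 12.0 Ftan -3.39 Frad -4.85 Fz -0.2
[[-3.3, -0.2, 5.4], [-3.8, -0.1, 5.0], [-4.5, -0.1, 4.4], [-5.1, -0.1, 3.7], [-5.6, -0.1, 2.9]]
```

```bash
cat >> h.py <<'E'
from scipy.optimize import least_squares
def fit(k=0):
    L=np.array(json.load(open('log.json')))[k:]
    s=least_squares(lambda a:np.hypot(*(L[:,:2]-a).T)-42,[539.5,-107.5]); print('axis',s.x.round(2),'res',s.fun.round(2)); return s.x
E
python3 - <<'E'
from h import *
a=fit(); arc(a,0.15)
E
```

```text
axis [ 539.64 -106.98] res [ 0.02  0.01 -0.04  0.03]
t7.10 th 0.427 r 42.03 z 76.2 w 12.0 Ftan -3.44 Frad -4.82 Fz -0.2
[[-3.0, -0.2, 5.6], [-3.7, -0.1, 5.1], [-4.5, -0.1, 4.4], [-5.1, -0.1, 3.7], [-5.6, -0.1, 2.9]]
```

Call:
arm_command(rows=[[-3,0,5.5,0,5],[-3.7,0,5.1,0,5],[-4.5,0,4.4,0,5],[-5.1,0,3.7,0,5],[-5.6,0,2.9,0,5]])

```text
time: 7.72
eef_pos: [556.1, -68.1, 76.2]
tool_rot: [0.709, 0.012, 0.001, -0.705]
force: [1.1, -5.7, -2.5]
width: 12.3
```

```bash
python3 - <<'E'
from h import *
log(); a=fit(); arc(a,0.15)
E
```

```text
axis [ 539.68 -106.92] res [ 0.07  0.04 -0.06 -0.03  0.1 ]
t7.72 th 1.170 r 42.10 z 76.2 w 12.3 Ftan -3.25 Frad -4.79 Fz -2.5
[[-6.0, -0.2, 2.0], [-6.2, -0.1, 1.2], [-6.3, -0.1, 0.3], [-6.3, -0.1, -0.7], [-6.1, -0.1, -1.6]]
```

Call:
arm_command(rows=[[-6,0,1.9,0,5],[-6.2,0,1.1,0,5],[-6.3,0,0.2,0,5],[-6.3,0,-0.8,0,5],[-6.1,0,-1.7,0,5]])

```text
time: 8.35
eef_pos: [527.9, -66.4, 76.4]
tool_rot: [0.709, 0.016, 0.005, -0.705]
force: [3.3, -4.4, -4.0]
width: 11.8
```

```bash
python3 - <<'E'
from h import *
log(); a=fit(); arc(a,0.1)
t=np.mean([arm.read_camera('top').astype(float) for _ in range(4)],0); np.save('pics/t_b.npy',t)
cv2.imwrite('pics/t_b.png',cv2.resize(t[205:260,225:340].astype(np.uint8),None,fx=7,fy=7,interpolation=cv2.INTER_CUBIC))
E
```

```text
axis [ 539.66 -106.86] res [ 0.13  0.09 -0.02 -0.04  0.06  0.16]
t8.35 th 1.854 r 42.16 z 76.4 w 11.8 Ftan -1.91 Frad -5.14 Fz -4.0
[[-4.0, 0.0, -1.5], [-3.8, -0.1, -1.7], [-3.6, -0.1, -2.1], [-3.4, -0.1, -2.4], [-3.2, -0.1, -2.8]]
```

View pics/t_b.png

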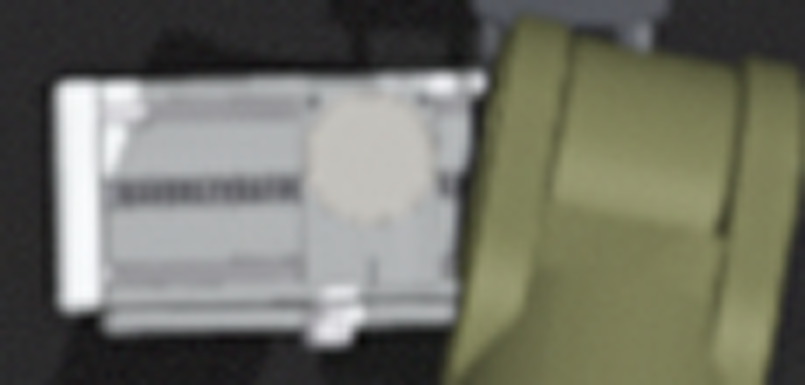

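The carriage has come back about 25 mm, with roughly 15 mm left before the collar. I go on in smaller steps.

Call:
arm_command(rows=[[-4.6,0,-1.9,0,5],[-4.6,0,-2.1,0,5],[-4.2,0,-2.6,0,5],[-3.9,0,-3.1,0,5],[-3.5,0,-3.6,0,5]])

```text
time: 9.18
eef_pos: [512.3, -75.0, 76.7]
tool_rot: [0.708, 0.021, 0.006, -0.706]
force: [3.5, -0.9, -3.9]
width: 11.9
```

```bash
python3 - <<'E'
from h import *
log(); a=fit(); arc(a,0.06)
E
```

```text
axis [ 539.66 -106.86] res [ 0.13  0.09 -0.02 -0.04  0.06  0.16  0.  ]
t9.18 th 2.279 r 42.00 z 76.7 w 11.9 Ftan -2.10 Frad -3.00 Fz -3.9
[[-1.9, 0.3, -1.7], [-1.8, -0.1, -1.8], [-1.7, -0.1, -1.9], [-1.6, -0.1, -2.0], [-1.4, -0.1, -2.1]]
```

Call:
arm_command(rows=[[-2.8,0.2,-2.4,0,5],[-2.6,0,-2.6,0,5],[-2.4,0,-2.8,0,5],[-2.2,0,-2.9,0,5],[-2,0,-3,0,5]])

```text
time: 9.8
eef_pos: [504.0, -84.7, 76.8]
tool_rot: [-0.706, -0.024, -0.008, 0.708]
force: [5.7, 0.1, -5.7]
width: 11.5
```

```bash
python3 - <<'E'
from h import *
log(); a=fit(); arc(a,0.06)
E
```

```text
axis [ 539.66 -106.86] res [ 0.13  0.1  -0.02 -0.03  0.06  0.16 -0.    0.02]
t9.80 th 2.585 r 42.02 z 76.8 w 11.5 Ftan -3.09 Frad -4.77 Fz -5.7
[[-1.3, 0.4, -2.2], [-1.2, -0.1, -2.2], [-1.1, -0.1, -2.3], [-0.9, -0.0, -2.3], [-0.8, -0.0, -2.4]]
```

Call:
arm_command(rows=[[-1.3,0.3,-3.1,0,5],[-1.5,0,-3.1,0,5],[-1.3,0,-3.2,0,5],[-1,0,-3.2,0,5],[-0.8,0,-3.3,0,5]])

```text
time: 10.42
eef_pos: [498.9, -97.4, 76.6]
tool_rot: [-0.704, -0.026, -0.007, 0.71]
force: [3.5, 1.7, -1.4]
width: 11.9
```

```bash
python3 - <<'E'
from h import *
log(); a=fit(); arc(a,0.05)
E
```

```text
axis [ 539.68 -106.86] res [ 0.13  0.08 -0.04 -0.06  0.04  0.16  0.01  0.04 -0.1 ]
t10.43 th 2.913 r 41.90 z 76.6 w 11.9 Ftan -2.43 Frad -3.00 Fz -1.4
[[-0.6, 0.3, -2.0], [-0.4, -0.0, -2.1], [-0.3, -0.0, -2.1], [-0.2, -0.0, -2.1], [-0.1, -0.0, -2.1]]
```

Call:
arm_command(rows=[[-0.4,0.2,-2.7,0,5],[-0.4,0,-2.7,0,5],[-0.2,0,-2.7,0,5],[0,0,-2.7,0,5],[0,0,-2.7,0,5]])

```text
time: 11.05
eef_pos: [497.9, -110.6, 76.5]
tool_rot: [-0.703, -0.026, -0.007, 0.71]
force: [3.1, 2.9, -0.2]
width: 12.0
```

```bash
python3 - <<'E'
from h import *
log(); a=fit(); arc(a,0.06)
E
```

```text
axis [ 539.7  -106.85] res [ 0.13  0.08 -0.05 -0.07  0.03  0.16  0.02  0.05 -0.08 -0.05]
t11.05 th -3.052 r 41.95 z 76.5 w 12.0 Ftan -2.64 Frad -3.38 Fz -0.2
[[0.2, 0.2, -2.5], [0.4, -0.0, -2.5], [0.5, 0.0, -2.5], [0.7, 0.0, -2.4], [0.8, 0.0, -2.4]]
```

Call:
arm_command(rows=[[0.6,0.1,-2.3,0,5],[0.5,0,-2.3,0,5],[0.6,0,-2.3,0,5],[0.7,0,-2.3,0,5],[0.8,0,-2.2,0,5]])

```text
time: 11.68
eef_pos: [500.6, -122.2, 76.4]
tool_rot: [-0.703, -0.025, -0.006, 0.711]
force: [1.5, 3.5, 1.6]
width: 11.8
```

```bash
python3 - <<'E'
from h import *
log(); a=fit(); arc(a,0.05)
E
```

```text
axis [ 539.71 -106.84] res [ 0.14  0.08 -0.06 -0.08  0.02  0.16  0.02  0.05 -0.08 -0.04 -0.04]
t11.68 th -2.768 r 41.96 z 76.4 w 11.8 Ftan -2.73 Frad -2.73 Fz 1.6
[[0.7, 0.2, -2.0], [0.9, 0.0, -1.9], [1.0, 0.0, -1.9], [1.0, 0.0, -1.8], [1.1, 0.0, -1.8]]
```

th = 3.515, and the tangential force is still the plain driving load (2.7 N).

Call:
arm_command(rows=[[0.9,0.1,-1.9,0,5],[1,0,-1.9,0,5],[1.1,0,-1.8,0,5],[1.1,0,-1.8,0,5],[1.2,0,-1.7,0,5]])

```text
time: 12.3
eef_pos: [505.7, -131.5, 76.4]
tool_rot: [-0.703, -0.024, -0.005, 0.711]
force: [0.1, 3.4, 1.9]
width: 11.7
```

```bash
python3 - <<'E'
from h import *
log(); a=fit(); arc(a,0.05)
E
```

```text
axis [ 539.7  -106.85] res [ 0.13  0.08 -0.06 -0.08  0.03  0.16  0.02  0.05 -0.08 -0.04 -0.05  0.03]
t12.30 th -2.513 r 42.03 z 76.4 w 11.7 Ftan -2.65 Frad -2.10 Fz 1.9
[[1.2, 0.1, -1.7], [1.3, 0.0, -1.6], [1.4, 0.0, -1.6], [1.5, 0.0, -1.5], [1.5, 0.0, -1.4]]
```

Call:
arm_command(rows=[[1.3,0.1,-1.6,0,5],[1.3,0,-1.6,0,5],[1.4,0,-1.5,0,5],[1.5,0,-1.4,0,5],[1.5,0,-1.3,0,5]])

```text
time: 12.92
eef_pos: [512.8, -139.1, 76.3]
tool_rot: [-0.703, -0.024, -0.004, 0.711]
force: [-0.2, 3.8, 2.4]
width: 11.6
```

```bash
python3 - <<'E'
from h import *
log(); a=fit(); arc(a,0.05)
E
```

```text
axis [ 539.7  -106.86] res [ 0.13  0.08 -0.05 -0.07  0.04  0.16  0.02  0.05 -0.08 -0.05 -0.05  0.02
  0.04]
t12.93 th -2.266 r 42.04 z 76.3 w 11.6 Ftan -2.64 Frad -2.81 Fz 2.4
[[1.6, 0.1, -1.3], [1.7, 0.1, -1.3], [1.7, 0.1, -1.2], [1.8, 0.1, -1.1], [1.8, 0.1, -1.0]]
```

Call:
arm_command(rows=[[1.5,0.1,-1.1,0,5],[1.5,0,-1.1,0,5],[1.5,0,-1,0,5],[1.6,0,-0.9,0,5],[1.6,0,-0.9,0,5]])

```text
time: 13.55
eef_pos: [520.4, -144.3, 76.3]
tool_rot: [-0.703, -0.023, -0.004, 0.711]
force: [-1.0, 4.5, 3.1]
width: 11.9
```

```bash
python3 - <<'E'
from h import *
log(); a=fit(); arc(a,0.045)
E
```

```text
axis [ 539.69 -106.87] res [ 0.11  0.07 -0.05 -0.06  0.06  0.18  0.03  0.05 -0.09 -0.06 -0.07  0.
  0.02  0.1 ]
t13.55 th -2.048 r 42.10 z 76.3 w 11.9 Ftan -2.95 Frad -3.59 Fz 3.1
[[1.7, 0.1, -0.8], [1.7, 0.1, -0.8], [1.7, 0.1, -0.7], [1.8, 0.1, -0.6], [1.8, 0.1, -0.6]]
```

Call:
arm_command(rows=[[1.6,0.1,-0.6,0,5],[1.6,0,-0.6,0,5],[1.7,0,-0.5,0,5],[1.7,0,-0.5,0,5],[1.7,0,-0.4,0,5]])

```text
time: 14.18
eef_pos: [525.9, -146.7, 76.1]
tool_rot: [-0.702, -0.02, -0.002, 0.712]
force: [-5.1, 3.4, 7.2]
width: 11.8
```

```bash
python3 - <<'E'
from h import *
log(); a=fit(); arc(a,0.045)
E
```

```text
axis [ 539.69 -106.89] res [ 0.1   0.06 -0.05 -0.05  0.07  0.19  0.04  0.06 -0.09 -0.06 -0.08 -0.01
  0.01  0.09  0.12]
t14.18 th -1.903 r 42.12 z 76.1 w 11.8 Ftan -5.93 Frad -1.51 Fz 7.2
[[1.8, -0.2, -0.5], [1.8, 0.0, -0.5], [1.8, 0.1, -0.5], [1.9, 0.1, -0.4], [1.9, 0.1, -0.3]]
```

Contact: the force went up to 5.9 N and progress slowed. I press on gently to confirm it, staying well under 12 N.

Call:
arm_command(rows=[[1.3,0,-0.4,0,5],[1.3,0,-0.4,0,5],[1.3,0,-0.4,0,5],[1.3,0,-0.4,0,5],[1.3,0,-0.4,0,5]])

```text
time: 14.8
eef_pos: [526.1, -146.8, 76.0]
tool_rot: [-0.7, -0.015, 0.003, 0.714]
force: [-5.6, 4.5, 7.9]
width: 11.7
```

```bash
python3 - <<'E'
from h import *
log(); arc(np.array([539.69,-106.87]),0.045)
E
```

```text
t14.80 th -1.899 r 42.17 z 76.0 w 11.7 Ftan -6.80 Frad -2.45 Fz 7.9
[[1.8, -0.3, -0.5], [1.8, 0.0, -0.5], [1.8, 0.0, -0.5], [1.9, 0.0, -0.4], [1.9, 0.0, -0.3]]
```

Call:
arm_command(rows=[[1.5,-0.2,-0.4,0,5],[1.6,0,-0.5,0,5],[1.6,0,-0.5,0,5],[1.6,0,-0.5,0,5],[1.6,0,-0.5,0,5]])

```text
time: 15.42
eef_pos: [526.3, -146.8, 76.0]
tool_rot: [-0.697, -0.009, 0.009, 0.717]
force: [-7.3, 5.0, 8.5]
width: 12.1
```

```bash
python3 - <<'E'
from h import *
log(); arc(np.array([539.69,-106.87]),-0.1,r=42)
E
```

```text
t15.43 th -1.894 r 42.16 z 76.0 w 12.1 Ftan -8.47 Frad -2.40 Fz 8.5
[[-3.8, -0.3, 1.8], [-3.7, 0.1, 2.0], [-3.5, 0.1, 2.4], [-3.2, 0.1, 2.7], [-2.9, 0.1, 3.0]]
```

Firm contact at 8.5 N with no further motion, at th = 4.389. Next I work out the index-to-pointer offset numerically from the stored clear views.

```bash
python3 - <<'E'
from h import *
np.set_printoptions(linewidth=250)
t=np.load('pics/t_b.npy').mean(2); 
t2=np.mean([arm.read_camera('top').astype(float) for _ in range(6)],0); np.save('pics/t_c.npy',t2); t2=t2.mean(2)
s2=np.mean([arm.read_camera('scene').astype(float) for _ in range(6)],0); np.save('pics/s_c.npy',s2)
print('cols 262-292'); 
for n,a in (('t_b',t),('t_c',t2),('t0',np.load('pics/top_avg0.npy').mean(2))):
    print(n); print(np.c_[np.arange(236,256),a[236:256,262:292].astype(int)])
E
```

```text
cols 262-292
t_b
[[236 179 179 179 180 178 174 168 176 179 177 178 179 182 179 183 184 180 174 174 182 183 181 179 178 176 173 177 160  91  48]
 [237 179 178 179 179 179 173 168 177 179 181 180 178 178 177 180 180 177 173 174 180 182 182 179 177 175 173 177 156  87  50]
 [238 179 179 179 179 179 172 168 177 179 178 180 180 180 179 178 180 180 179 178 181 182 181 179 177 175 175 174 149  83  50]
 [239 178 178 176 178 177 171 165 176 178 178 179 180 180 179 178 179 180 179 179 181 182 180 180 177 177 175 171 141  78  55]
 [240 177 177 176 175 174 168 165 177 179 179 179 180 180 179 178 179 179 180 179 181 182 181 179 176 177 175 166 132  72  55]
 [241 166 168 167 164 158 154 159 176 179 178 179 180 180 178 177 174 172 178 179 180 182 181 179 176 176 169 151 117  66  58]
 [242 154 155 156 151 147 145 154 174 179 179 179 178 180 180 177 167 160 174 179 180 182 180 179 176 175 165 142 115  70  59]
 [243 155 156 156 156 154 149 153 175 179 178 179 179 179 178 177 166 155 175 180 180 181 181 179 177 177 165 142 118  71  60]
 [244 157 157 160 163 161 152 155 174 178 177 176 175 176 177 176 1
[... 5846 characters left out ...]
223 223 224 223 221 217 216 216 215 214 214 213 214 213 213 213]
 [251 211 211 211 211 197 160 167 207 225 231 225 217 220 188 166 166 164 161 153 142 139 137 132 131 128 128 127 127 125 123]
 [252 116 116 117 115 103  85 117 171 208 226 224 221 215 143  76  75  75  71  66  57  55  51  47  47  45  44  43  43  42  38]
 [253  34  34  34  33  30  40  84 135 173 191 192 193 183 105  34  32  36  36  36  36  38  37  37  37  37  36  36  38  38  40]
 [254  37  37  36  38  36  40  61  91 108 115 114 113 103  61  36  38  39  39  40  41  40  42  37  39  41  40  41  43  40  42]
 [255  43  42  42  38  44  40  42  49  50  47  44  45  41  39  38  41  44  42  43  41  43  41  42  43  41  41  41  43  42  41]]
```

```bash
python3 - <<'E'
from h import *
a=0.0535; yd=np.array([-np.sin(a),np.cos(a)])
T=ray('top',271.05,247.6,24)[:2]
for n,u in (('c',284.2),('0',270.05),('b',277.78)):
    print(n,(T-ray('top',u,243.5,42)[:2])@yd)
arc(np.array([539.69,-106.87]),-0.14)
E
```

```text
c 40.67478811455142
0 -2.582824749180524
b 21.04265404072166
t16.02 th -1.892 r 42.16 z 76.0 w 11.7 Ftan -7.48 Frad -2.50 Fz 7.9
[[-5.3, -0.2, 2.5], [-5.0, 0.1, 3.1], [-4.5, 0.1, 3.8], [-3.9, 0.1, 4.4], [-3.3, 0.1, 4.9]]
```

Call:
arm_command(rows=[[-5.3,0,2.5,0,5],[-5,0,3.1,0,5],[-4.5,0,3.8,0,5],[-3.9,0,4.4,0,5],[-3.3,0,4.9,0,5]])

```text
time: 16.65
eef_pos: [505.1, -131.3, 76.6]
tool_rot: [-0.699, -0.01, 0.007, 0.715]
force: [2.5, 0.3, 0.2]
width: 11.8
```

```bash
python3 - <<'E'
from h import *
log(); arc(np.array([539.69,-106.87]),-0.15)
E
```

```text
t16.65 th -2.526 r 42.33 z 76.6 w 11.8 Ftan 1.19 Frad -2.21 Fz 0.2
[[-2.8, 0.4, 5.6], [-2.3, 0.1, 5.9], [-1.4, 0.1, 6.1], [-0.4, 0.1, 6.3], [0.5, 0.1, 6.3]]
```

Call:
arm_command(rows=[[-2.7,0.3,5.6,0,5],[-2.2,0,5.9,0,5],[-1.3,0,6.1,0,5],[-0.3,0,6.3,0,5],[0.6,0,6.3,0,5]])

```text
time: 17.27
eef_pos: [497.1, -102.9, 76.7]
tool_rot: [-0.701, -0.01, 0.006, 0.713]
force: [0.3, -2.8, -0.7]
width: 11.8
```

```bash
python3 - <<'E'
from h import *
log(); arc(np.array([539.69,-106.87]),-0.16)
E
```

```text
t17.27 th 3.049 r 42.73 z 76.7 w 11.8 Ftan 2.79 Frad -0.58 Fz -0.7
[[2.0, 0.5, 6.5], [2.3, 0.1, 6.3], [3.3, 0.1, 5.8], [4.2, 0.1, 5.2], [5.0, 0.1, 4.5]]
```

Call:
arm_command(rows=[[1.5,0.4,6.5,0,5],[2.3,0,6.3,0,5],[3.3,0,5.8,0,5],[4.2,0,5.2,0,5],[5,0,4.5,0,5]])

```text
time: 17.9
eef_pos: [512.9, -73.1, 76.6]
tool_rot: [-0.701, -0.009, 0.007, 0.713]
force: [-1.1, -4.2, -0.0]
width: 11.4
```

```bash
python3 - <<'E'
from h import *
log(); arc(np.array([539.69,-106.87]),-0.16,r=42.3)
E
```

```text
t17.90 th 2.241 r 43.09 z 76.6 w 11.4 Ftan 3.46 Frad -2.61 Fz -0.0
[[6.2, 0.3, 3.0], [6.2, 0.1, 2.7], [6.6, 0.0, 1.7], [6.7, 0.0, 0.6], [6.7, 0.0, -0.5]]
```

Call:
arm_command(rows=[[6,0.3,3,0,5],[6.2,0,2.6,0,5],[6.6,0,1.6,0,5],[6.7,0,0.5,0,5],[6.7,0,-0.6,0,5]], grip_force=20)

```text
time: 18.52
eef_pos: [545.5, -64.5, 76.3]
tool_rot: [-0.701, -0.007, 0.008, 0.713]
force: [-3.3, -3.8, 3.3]
width: 11.0
```

```bash
python3 - <<'E'
from h import *
log(); arc(np.array([539.69,-106.87]),-0.16,r=42.3)
E
```

```text
t18.52 th 1.434 r 42.78 z 76.3 w 11.0 Ftan 2.72 Frad -4.19 Fz 3.3
[[6.5, -0.0, -2.1], [6.2, -0.1, -2.6], [5.7, -0.1, -3.6], [5.1, -0.1, -4.5], [4.3, -0.1, -5.2]]
```

Call:
arm_command(rows=[[6.4,0,-2.3,0,5],[6.1,0,-2.6,0,5],[5.6,0,-3.6,0,5],[5,0,-4.5,0,5],[4.2,0,-5.2,0,5]])

```text
time: 19.15
eef_pos: [573.1, -80.9, 76.1]
tool_rot: [-0.7, -0.006, 0.011, 0.714]
force: [-5.7, -1.6, 7.7]
width: 10.8
```

```bash
python3 - <<'E'
from h import *
log(); arc(np.array([539.69,-106.87]),-0.14,r=42)
E
```

```text
t19.15 th 0.660 r 42.27 z 76.1 w 10.8 Ftan 2.24 Frad -5.49 Fz 7.7
[[2.9, -0.3, -5.1], [2.4, -0.1, -5.3], [1.7, -0.1, -5.6], [0.9, -0.1, -5.8], [0.0, -0.1, -5.9]]
```

Call:
arm_command(rows=[[2.6,-0.3,-5.1,0,5],[2.2,0,-5.3,0,5],[1.6,0,-5.6,0,5],[0.8,0,-5.8,0,5],[-0.1,0,-5.9,0,5]])

```text
time: 19.77
eef_pos: [580.7, -100.2, 76.3]
tool_rot: [-0.695, -0.005, 0.014, 0.719]
force: [-3.1, 2.9, 6.7]
width: 11.1
```

```bash
python3 - <<'E'
from h import *
log(); arc(np.array([539.69,-106.87]),-0.12,r=42)
E
```

```text
t19.77 th 0.160 r 41.59 z 76.3 w 11.1 Ftan 3.35 Frad -2.63 Fz 6.7
[[0.8, -0.2, -5.0], [-0.2, -0.2, -5.0], [-0.8, -0.2, -5.0], [-1.4, -0.2, -4.8], [-2.0, -0.1, -4.6]]
```

Call:
arm_command(rows=[[0.7,-0.2,-5.4,0,5],[-0.2,0,-5.4,0,5],[-0.8,0,-5.3,0,5],[-1.4,0,-5.2,0,5],[-2,0,-5,0,5]])

```text
time: 20.4
eef_pos: [580.4, -112.3, 76.5]
tool_rot: [-0.687, -0.008, 0.017, 0.726]
force: [-0.8, 2.1, 4.6]
width: 11.0
```

```bash
python3 - <<'E'
from h import *
log(); arc(np.array([539.69,-106.87]),-0.1,r=42)
E
```

```text
t20.40 th -0.132 r 41.07 z 76.5 w 11.0 Ftan 1.94 Frad -1.04 Fz 4.6
[[0.0, -0.1, -4.3], [-1.3, -0.2, -4.0], [-1.7, -0.2, -3.8], [-2.1, -0.2, -3.6], [-2.4, -0.2, -3.4]]
```

Call:
arm_command(rows=[[-0.2,0,-5.8,0,5],[-1.2,0,-5.6,0,5],[-1.8,0,-5.4,0,5],[-2.4,0,-5.2,0,5],[-3,0,-4.8,0,5]])

```text
time: 21.02
eef_pos: [574.9, -127.0, 76.4]
tool_rot: [-0.68, -0.011, 0.02, 0.733]
force: [-0.9, 4.0, 5.8]
width: 10.9
```

```bash
python3 - <<'E'
from h import *
log(); arc(np.array([539.69,-106.87]),-0.1,r=42)
t=np.mean([arm.read_camera('top').astype(float) for _ in range(4)],0); np.save('pics/t_d.npy',t)
np.set_printoptions(linewidth=250)
print(np.c_[np.arange(240,252),t.mean(2)[240:252,262:286].astype(int)])
E
```

```text
t21.02 th -0.519 r 40.59 z 76.4 w 10.9 Ftan 3.03 Frad -2.75 Fz 5.8
[[-1.2, -0.2, -4.2], [-2.7, -0.2, -3.2], [-3.1, -0.2, -2.9], [-3.3, -0.2, -2.6], [-3.6, -0.1, -2.2]]
[[240 176 173 171 177 178 177 179 180 180 178 178 178 180 179 180 181 181 180 177 177 172 167 197 230]
 [241 165 166 169 178 177 178 180 180 179 178 178 177 178 179 181 180 181 180 178 177 170 158 181 208]
 [242 154 158 167 177 179 178 180 179 179 178 174 169 171 178 181 181 182 180 177 176 170 153 160 187]
 [243 155 157 167 177 178 179 180 179 179 178 172 160 166 177 181 180 182 181 177 176 170 158 171 199]
 [244 157 158 165 177 180 179 180 179 179 177 169 157 163 176 179 180 180 178 176 174 178 182 200 220]
 [245 168 165 168 175 176 176 176 176 175 173 167 158 162 172 174 174 175 173 175 187 201 218 233 240]
 [246 177 175 170 166 166 163 166 172 173 172 169 164 165 169 169 169 168 170 187 214 224 231 238 240]
 [247 167 162 151 142 140 139 142 152 160 163 155 144 142 144 144 143 144 149 173 200 206 205 205 205]
 [248 141 135 127 120 121 120 118 127 145 159 147 129 128 131 134 138 148 157 185 212 217 216 215 214]
 [249 159 159 157 155 158 153 144 146 158 163 159 146 153 160 162 165 171 183 211 237 242 241 241 241]
 [250 176 177 176 178 179 173 162 165 170 165 157 152 161 159 157 157 160 172 198 215 219 218 215 214]
 [251 143 143 142 144 146 142 139 152 165 164 156 152 154 124 109 109 112 124 142 143 141 138 134 132]]
```

```bash
python3 - <<'E'
from h import *
t=np.load('pics/top_avg0.npy').mean(2)
def edge(col,lo,hi,thr,img):   # last crossing going outward
    p=img[lo:hi,col]; i=np.where((p[:-1]>thr)&(p[1:]<=thr))[0][-1]; return lo+i+(p[i]-thr)/(p[i]-p[i+1])
c=[k for k in range(243,300) if not 265<=k<=277]; r=[edge(k,240,258,110,t) for k in c]; print('front rail slope',np.polyfit(c,r,1))
c2=list(range(236,326)); r2=[]
for k in c2:
    p=t[205:235,k]; i=np.where((p[:-1]<110)&(p[1:]>=110))[0][0]; r2.append(205+i+(110-p[i])/(p[i+1]-p[i]))
print('back slope',np.polyfit(c2,r2,1))
# world angle from back edge at z=12
for (cc,rr,z) in ((c,r,12),(c2,r2,12)):
    P=np.array([ray('top',a,b,z)[:2] for a,b in zip(cc,np.polyval(np.polyfit(cc,rr,1),cc))]); d=P[0]-P[-1]; print('angle',np.arctan2(-d[0],d[1]))
a=0.0535
for ang in (0.045,0.0535,0.06):
    yd=np.array([-np.sin(ang),np.cos(ang)]); T=ray('top',271.05,247.6,24)[:2]
    print(ang,(T-ray('top',273.26,243.5,42)[:2])@yd)
E
```

```text
front rail slope [-2.65331467e-02  2.58908375e+02]
back slope [-2.76437779e-02  2.22451823e+02]
angle 0.05486185225883062
angle 0.05755817625155279
0.045 7.121572105786007
0.0535 7.226345169242534
0.06 7.306113864199561
```

Call:
arm_command(rows=[[-2,-0.2,-4.5,0,5],[-3,0,-4.2,0,5],[-3.5,0,-3.8,0,5],[-3.8,0,-3.4,0,5],[-4.2,0,-3,0,5]])

```text
time: 21.85
eef_pos: [564.7, -138.3, 76.6]
tool_rot: [-0.676, -0.016, 0.019, 0.736]
force: [0.4, 3.6, 4.1]
width: 11.0
```

```bash
python3 - <<'E'
from h import *
log(); arc(np.array([539.69,-106.87]),-0.07,r=41)
E
```

```text
t21.85 th -0.898 r 40.14 z 76.6 w 11.0 Ftan 2.58 Frad -2.58 Fz 4.1
[[-1.9, 0.1, -2.3], [-2.5, -0.1, -1.4], [-2.6, -0.1, -1.2], [-2.7, -0.1, -1.1], [-2.7, -0.1, -0.9]]
```

Call:
arm_command(rows=[[-3,0,-3,0,5],[-3.4,0,-2.5,0,5],[-3.6,0,-2.2,0,5],[-3.8,0,-1.9,0,5],[-3.9,0,-1.6,0,5]])

```text
time: 22.48
eef_pos: [548.6, -146.0, 76.5]
tool_rot: [-0.673, -0.018, 0.019, 0.739]
force: [1.1, 5.2, 3.4]
width: 10.7
```

```bash
cat >> h.py <<'E'
def idx(n=4,name=None):
    t=np.mean([arm.read_camera('top').astype(float) for _ in range(n)],0)
    if name: np.save(name,t)
    g=t.mean(2); us=[]
    for r in (242,243,244,245):
        p=g[r,266:280]; k=int(np.argmin(p[2:12]))+2; b=(p[k-3]+p[k+3])/2 if k>=3 else p[k+3]
        w=np.clip(b-p[k-2:k+3],0,None); us.append(266+k+(w*np.arange(-2,3)).sum()/w.sum())
    tip=[]
    for r in (247,248):
        p=g[r,269:274]; w=np.clip(p-max(p[0],p[-1]),0,None); tip.append((w*np.arange(269,274)).sum()/w.sum())
    u=np.mean(us); yd=np.array([-np.sin(.055),np.cos(.055)]); T=ray('top',271.05,247.6,24)[:2]
    print('idx u',np.round(us,2),'tip',np.round(tip,2),'remaining mm %.2f'%((T-ray('top',u,243.5,42)[:2])@yd))
    print(g[241:250,264:280].astype(int))
E
python3 - <<'E'
from h import *
log(); arc(np.array([539.69,-106.87]),-0.07,r=41); idx(6,'pics/t_e.npy')
E
```

```text
t22.48 th -1.346 r 40.16 z 76.5 w 10.7 Ftan 2.25 Frad -4.85 Fz 3.4
[[-2.7, 0.1, -1.2], [-2.9, -0.0, -0.2], [-2.9, -0.0, 0.0], [-2.9, 0.0, 0.2], [-2.8, 0.0, 0.4]]
idx u [270.77 270.95 271.09 271.22] tip [270.8  271.03] remaining mm 0.36
[[248 248 237 206 184 177 176 177 179 179 181 180 181 180 177 177]
 [248 243 230 193 176 177 172 166 174 179 180 181 182 180 177 177]
 [242 223 208 185 176 177 167 154 167 178 181 181 181 181 177 177]
 [234 199 182 179 178 177 165 149 162 175 179 180 182 181 178 177]
 [217 184 174 174 175 175 166 154 160 172 175 176 179 179 173 172]
 [185 166 164 164 166 173 170 165 166 169 172 171 174 174 169 167]
 [145 139 139 139 143 152 160 163 155 146 144 144 143 145 146 145]
 [122 120 120 120 119 127 146 159 148 129 128 132 132 139 150 153]
 [157 157 157 153 144 146 158 164 158 146 154 161 161 165 172 175]]
```

```bash
python3 - <<'E'
from h import *
s=np.mean([arm.read_camera('scene').astype(float) for _ in range(8)],0); np.save('pics/s_e.npy',s)
T=ray('top',271.0,247.6,24); print(T,proj('scene',T))
c=s[222:244,228:258]; c=np.clip((c-60)*1.35,0,255).astype(np.uint8)
a=cv2.resize(c,(780,572),interpolation=cv2.INTER_CUBIC); cv2.imwrite('pics/s_e.png',a)
np.set_printoptions(linewidth=250); print(np.c_[np.arange(226,242),s.mean(2)[226:242,230:254].astype(int)])
E
```

```text
[480.72156434  28.51624599  24.        ] (np.float64(242.58211194578544), np.float64(235.8519402653603))
[[226 218 226 231 234 234 234 231 222 199 203 220 235 241 241 240 237 234 226 213 181 175 182 188 193]
 [227 194 206 218 226 231 234 234 231 227 231 232 234 236 235 229 208 195 192 183 167 163 165 175 183]
 [228 179 191 194 206 218 226 231 230 222 210 200 197 196 194 185 166 158 160 161 160 160 160 164 168]
 [229 171 173 179 191 193 205 216 218 201 180 175 172 167 162 156 149 146 155 159 160 160 161 163 162]
 [230 203 189 185 177 178 190 191 190 178 170 170 170 169 162 149 149 153 158 160 160 161 162 161 160]
 [231 237 233 225 193 170 171 177 184 171 166 166 165 164 155 147 161 164 163 161 161 161 160 159 160]
 [232 236 238 234 213 176 166 165 169 164 161 160 156 152 144 142 164 173 172 167 163 160 159 160 163]
 [233 211 216 207 190 178 176 164 156 150 147 149 145 143 138 143 163 172 173 171 168 165 165 164 164]
 [234 186 185 178 176 175 173 165 146 130 132 142 141 141 140 149 165 170 169 168 169 173 175 165 160]
 [235 179 175 173 173 173 173 167 149 137 138 146 147 145 148 155 165 168 166 166 167 171 172 162 157]
 [236 172 172 171 171 172 172 166 154 150 153 153 150 148 151 155 163 165 165 166 167 170 170 161 156]
 [237 143 162 165 169 171 171 167 158 155 155 155 154 148 146 150 157 164 164 166 167 170 170 161 159]
 [238  86 112 134 152 163 169 169 166 163 159 156 153 148 147 151 155 159 160 164 166 170 169 156 153]
 [239  41  57  80 107 134 154 163 168 169 167 164 159 157 158 164 165 162 158 159 161 167 167 154 143]
 [240  33  34  41  57  82 108 136 154 164 169 169 169 168 168 171 173 170 166 162 158 159 158 155 150]
 [241  32  31  32  33  40  57  82 108 136 154 165 169 171 172 172 173 172 173 170 165 162 156 156 155]]
```

View pics/s_e.png

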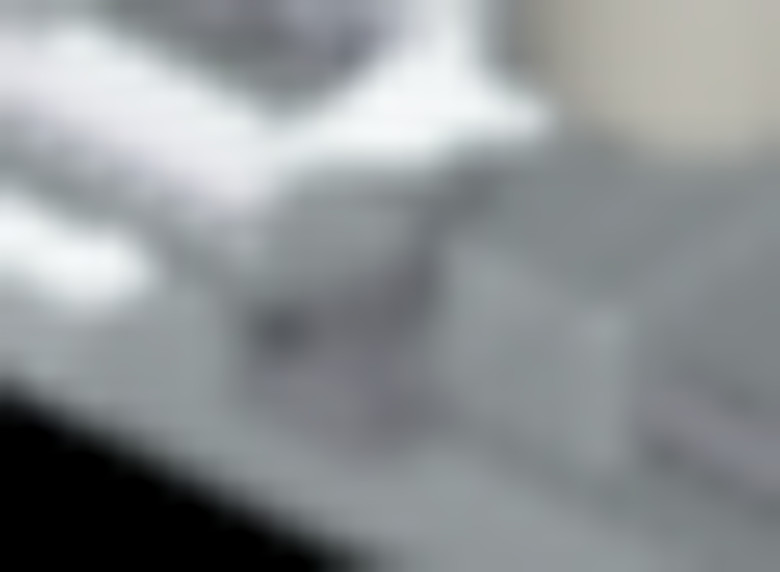

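Call:
arm_command(rows=[[-2.4,0,-0.3,0,5],[-2.4,0,-0.2,0,5],[0,0,0,0,5],[0,0,0,0,5],[0,0,0,0,5]])

```text
time: 23.8
eef_pos: [544.3, -146.7, 76.6]
tool_rot: [-0.673, -0.019, 0.018, 0.739]
force: [1.9, 3.9, 3.6]
width: 10.9
```

```bash
python3 - <<'E'
from h import *
log(); arc(np.array([539.69,-106.87]),-0.07,r=41); idx(8,'pics/t_f.npy')
E
```

```text
t23.80 th -1.457 r 40.05 z 76.6 w 10.9 Ftan 2.37 Frad -3.70 Fz 3.6
[[-2.8, 0.2, -1.0], [-2.9, 0.0, 0.1], [-2.9, 0.0, 0.3], [-2.8, 0.0, 0.5], [-2.8, 0.1, 0.7]]
idx u [271.04 270.75 270.69 270.82] tip [270.96 271.04] remaining mm -0.20
[[247 248 248 246 233 196 176 177 179 178 180 181 181 180 177 177]
 [248 248 242 225 209 184 169 166 176 179 180 181 182 180 176 176]
 [249 249 236 200 182 176 164 155 174 179 180 180 183 181 178 177]
 [249 246 233 193 175 175 163 152 173 178 179 179 181 180 177 176]
 [236 224 210 183 173 174 163 153 170 174 175 176 177 179 174 172]
 [201 181 172 164 164 171 165 158 168 171 171 171 172 173 169 168]
 [150 139 138 139 141 151 155 157 154 146 144 144 144 145 145 145]
 [122 119 120 120 119 127 145 158 147 129 127 132 133 139 149 153]
 [157 156 157 152 145 146 158 164 158 147 153 160 162 164 172 174]]
```

Index at u ≈ 270.8–270.9 and tip at ≈ 270.95, so the offset is within about 0.3 mm, and the last turn was clockwise. I let go and draw straight up.

Call:
arm_command(rows=[[0,0,0,0,60],[0,0,0,0,60],[0,0,0,0,60],[0,0,0,0,60],[0,0,0,0,60]])

```text
time: 24.82
eef_pos: [540.4, -152.0, 74.4]
tool_rot: [-0.676, -0.015, 0.019, 0.737]
force: [0.2, -0.1, 0.3]
width: 52.8
```

Call:
arm_command(rows=[[0,-8,0,0,60],[0,-20,0,0,60],[0,-30,0,0,60],[0,-30,0,0,60],[0,-30,0,0,60]])

```text
time: 25.45
eef_pos: [540.6, -162.9, 198.4]
tool_rot: [-0.676, -0.015, 0.019, 0.737]
force: [1.2, -0.4, -0.7]
width: 60.1
```

```bash
python3 - <<'E'
from h import *
o,R=state(); print(o['time'],o['eef_pos'],o['force'],o['width'],R.round(2)); idx(8,'pics/t_g.npy')
E
```

```text
25.45 [ 540.55884313 -162.92560466  198.38988262] [ 1.19374817 -0.39032892 -0.68750533] 60.11004061349893 [[ 1.   -0.01 -0.05]
 [ 0.05  0.09  1.  ]
 [-0.   -1.    0.09]]
idx u [270.73 270.73 270.8  270.79] tip [270.87 271.04] remaining mm -0.38
[[234 194 176 178 179 178 178 177 179 179 179 181 182 180 177 176]
 [225 188 177 179 179 178 171 166 177 178 180 181 182 180 178 176]
 [205 182 178 179 179 177 165 155 173 179 180 181 181 180 177 177]
 [184 177 179 180 179 177 163 152 172 178 179 179 181 181 177 176]
 [172 174 177 175 175 174 163 153 170 174 175 175 178 179 174 172]
 [161 164 166 164 166 172 165 157 168 171 171 171 172 173 168 167]
 [141 139 140 139 142 151 155 157 154 145 144 144 144 144 146 146]
 [123 120 121 120 118 127 145 158 147 128 128 132 133 139 149 154]
 [157 156 157 153 145 146 158 164 157 147 154 159 162 164 172 174]]
```

Call:
arm_command(rows=[[-5,0,-45,0,60],[-5,-5,-45,0,60],[-5,-5,-45,0,60],[-5,-5,-45,0,60],[-5,-5,-45,0,60]])

```text
time: 26.48
eef_pos: [527.7, -386.7, 189.8]
tool_rot: [-0.673, -0.016, 0.028, 0.739]
force: [1.4, 0.3, -0.3]
width: 60.0
```

```bash
python3 - <<'E'
from h import *
o,R=state(); print(o['time'],o['eef_pos'],o['force'])
idx(8,'pics/t_h.npy'); t=np.load('pics/t_h.npy')
s=np.mean([arm.read_camera('scene').astype(float) for _ in range(4)],0); np.save('pics/s_h.npy',s)
a=cv2.resize(t[205:260,225:340].astype(np.uint8),(800,383),interpolation=cv2.INTER_CUBIC)
e=(255*(s[195:265,210:320]/255)**.6).astype(np.uint8); b=cv2.resize(e,(330,210),interpolation=cv2.INTER_CUBIC)
g=(255*(t[215:245,300:345]/255)**.45).astype(np.uint8); b2=cv2.resize(g,(330,210),interpolation=cv2.INTER_NEAREST)
w=np.zeros((593,800,3),np.uint8); w[:383]=a; w[383:,:330]=b; w[383:,340:670]=b2; cv2.imwrite('pics/end.png',w)
E
```

```text
26.475 [ 527.70225767 -386.70477723  189.77380501] [ 1.36998688  0.29706356 -0.31367973]
idx u [270.79 270.79 270.81 270.72] tip [271.13 271.09] remaining mm -0.35
[[247 247 248 248 248 247 247 246 248 248 248 248 248 248 248 248]
 [247 247 248 248 248 247 240 235 245 248 248 248 248 248 248 248]
 [248 247 248 248 249 247 235 222 243 248 249 249 249 248 249 248]
 [247 247 248 248 248 246 233 219 241 247 247 247 247 246 246 246]
 [242 242 243 242 241 239 229 217 237 242 241 241 239 238 238 239]
 [228 228 229 226 221 222 227 223 235 238 237 236 235 234 233 234]
 [202 197 198 191 178 187 214 224 218 209 206 206 205 205 208 208]
 [177 173 168 152 139 160 202 224 209 184 183 189 191 198 210 213]
 [222 221 208 173 170 198 217 231 223 210 217 225 228 230 237 239]]
```

View pics/end.png

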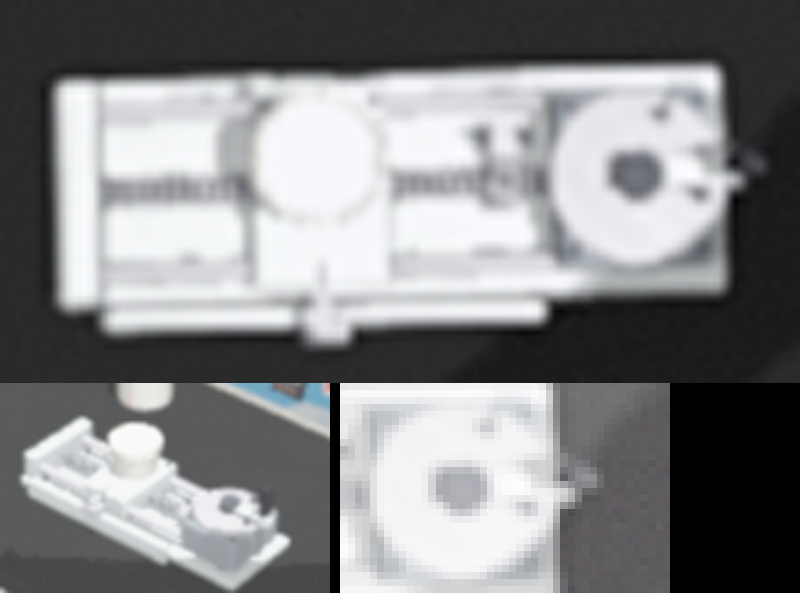

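The final view shows the index line at (322, 262) directly over the pointer tip at (322, 285). The crank arm lies against the clockwise dog, and the collar's marks are where they were. I hand in.

```bash
python3 -c "
from station import arm
print(arm.sign_off())"
```

```text
the job is handed in; nothing more can be done
None
```

The stage is set to its pointer and handed in at about 27 s of the 72 s allowed; no verdict came back.

- **Against the collar:** I wound the crank anticlockwise until the carriage came up against the collar's pin. The tangential force rose from about 2.7 N to 8.5 N and the crank stopped advancing. That is under the 12 N slip load, and the collar's marks were in the same place before and after.
- **To the pointer:** I then wound clockwise only, through the slack and about 41 mm of carriage travel, let go and drew the arm clear.

**Last checks, after letting go:**
- **Index line:** It stands opposite the pointer tip. The readings put it between about 0 and 0.4 mm past the tip, and the camera is too coarse to settle that. I left it, since correcting it would have meant reversing the crank.
- **Slack:** The crank arm lies by the clockwise dog, judged from the top view only. Letting go did not move the carriage.
- **Left alone:** The pointer did not shift. I did not go near the glassware, but I did not re-measure its positions at the end.

**Oddities:** The tool tilted about 5° during the return winding, and the grip slid 1–2 mm in the pads. I therefore finished by camera rather than by crank angle alone.

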